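# Square a walnut board in the cut-off jig

## Robot

A 6-joint arm with a two-finger parallel gripper is mounted at the origin on the work surface. World frame = base frame: x ahead of the robot, y to its left, z up, the work surface at z = 0. Lengths are in mm, angles in degrees, forces in N, time in s.
With the tool pointing down it reaches from about 350 to 850 mm from the base axis. Payload 8.1 kg.
Tool frame: the origin (TCP) lies between the finger pads; the fingertips stand 17 mm ahead of it and the grasp point (between the pads) lies 2 mm behind it; z points along the fingers, y is the line along which they close (so a half turn about z gives the same grasp; the last joint's range is limited). The gripper opens to 85 mm and grips with 20 to 120 N. Pads are 22 mm wide; open, the fingers measure 114 mm over their backs; the gripper's body (76 mm by 85 mm) begins 54 mm behind the grasp point. The pads swing forward as they close: fully open they stand 13 mm farther back than shut.
Start: joints at [-78.289, 7.471, 85.268, -0, 87.261, -4.893], TCP at [171.477, -574.979, 248.292] pointing down, gripper open.
Joint ranges: [-169.43, 169.43], [-51.17, 129.36], [1.28, 143.12], [-76.62, 256.62], [0, 156.53], [-152.29, 152.29]. Speed limits (degrees/s): [136.94, 136.94, 159.86, 180, 180, 180].

## Interface

Orientations are given as [roll, pitch, yaw] about the fixed x, y, z axes, in that order (R = Rz(yaw) Ry(pitch) Rx(roll)).
In Python, from bench import sense, snapshot, hand_in, trace, place_of gives the robot as it stands.
- The arm moves only by the shell command python3 -m handwheel 'ROWS' [FORCE]. ROWS is JSON, a list of rows, each a list of 7 numbers: the opening, from -1 (shut) to 1 (fully open), then the shift along the tool's x, y, z in cm, then the turn, a rotation vector about the tool's x, y, z in rad. A call has 1 to 12 rows; each row shifts and turns the commanded pose from where the row before left it, along the tool's axes as they then stand; what a row does not reach is not made up. A row lasts 1/12 s, in which the tool goes at most 41.7 mm and 7.16 degrees, less where a joint would pass 70% of its speed; a pose out of reach is approached as far as the arm can. A call with a gripper value outside its range is refused whole. The fingers move at their own pace and stop on an object; FORCE is the grip in N (left out, the last holds). Time passes only in rows, so rows that do not move let the fingers close. It gives the time, the measured TCP pose, the force, the opening and the grip force at its end, in the units of the state.
- sense(): the state, without advancing time (a new reading comes with each control period).
- snapshot(name): name is "scene" or "top"; returns a dict with "image" (420x560x3 uint8, red, green, blue), "intrinsics" (3x3 intrinsics, pixels), "k1" (the pictures are not rectified: a ray, as slopes to the right and down, at radius r is drawn at 1 + k1 r^2 times it, then the intrinsics apply), "R" (3x3) and "t" (3): a world point X has camera coordinates R X + t. Camera axes: x right, y down, z forward; pixel columns grow to the right and rows downward; lengths in mm; the calibration is good to about 2 mm. A picture is of the moment at which its call begins. There is no depth.
- hand_in(): hands the job in; it is judged then, once.
Trained networks look in a picture, given as the dict that the camera call returned (one of the last four; its "shot" number tells which), for a name from the list of things; names that differ only in an ending like _2 or _b are one class to them, and where a whole thing is asked for, a point or a joint stands for the part that bears it (a point fixed in the world has none). Each returns a list of dicts, best first, with "conf" (0 to 1); they miss things now and then, are a little off and sometimes report something else, mostly with a low value. They report only what shows in the picture. A call takes as long as a camera call. They do not tell look-alikes from the thing itself.
- trace(picture, query): "pixels" (420x560 bool, what is visible of it).
- place_of(picture, query): "location" ([x, y, z] in mm, in world coordinates, good to about 4 mm: a listed point, or the origin of a listed thing).
The state is a dict: "time": time; "joint_pos": joint angles; "qd": joint speeds; "joint_efforts": joint torques, N m; "tool_pos": TCP position; "tcp_rot": TCP orientation; "ft_force": force on the tool from outside, world axes, zero at the start; "wrist_torque": the same for the moment, N m; "finger_gap": finger opening in mm; "grip_force": force on a finger pad.
Only numpy, scipy, OpenCV 4.12 (cv2) and the standard library are available. Lean on these libraries where they do the work, as an engineer would, in place of code of your own. Each camera call takes 0.05 s, during which the arm holds its last target. There are 200 camera calls.

## Task

Get the dark walnut board ready for cutting: slide it across the jig until its long edge lies flush along the aluminium fence and its end butts against the red stop block. Only push it gently with the fingers, never pick it up or tip it, leave everything else where it stands, and finish with the hand clear.

Things in the scene. Friction and masses are not known exactly. Their poses are not given: they have to be found in the camera images.
- jig: The cut-off jig, fixed to the bench: a plywood base plate 260 mm (its x) by 600 mm (its y), 12 mm thick, top face 12 mm above the bench. Origin: centre of the underside, on the bench. An aluminium fence 25 mm thick runs along the whole far (+x) edge, parallel to the jig's y axis; its working face, towards the robot, is the plane x = +105 mm in the jig frame; its top is 52 mm above the bench. The jig's yaw varies.
- board: The work piece: a loose dark walnut board, 95 mm (its x) by 180 mm (its y, the long way) by 19 mm thick, about 0.2 kg, lying flat on the jig's base plate between the two end blocks, askew and short of the fence. Origin: centre of its underside (12 mm above the bench while it lies on the base). Its +x long edge is the one that faces the fence.
- red_stop: The red stop block, fixed to the jig next to the fence, at either its left or its right end: 80 mm (x) by 40 mm (y) by 33 mm high, with a black clamp knob on top (26 mm wide, up to 65 mm above the bench). Origin: centre of its underside, on the base plate, 40 mm in front of the fence face (the block touches the fence). Axes parallel to the jig's. The face that the board's end is to meet is the one towards the middle of the jig, 20 mm from the origin along y. It does not move.
- black_block: A black block of the same size and shape as the red stop, with a grey knob, fixed in the same way at the opposite end of the fence. Not wanted for this job. Origin: centre of its underside. It does not move.
- glue: Bystander: yellow glue bottle, 52 mm across, 150 mm tall, standing on a front (robot-side) corner of the jig's base plate. Origin: centre of its underside.
- tape: Bystander: yellow and black tape measure, 62 x 36 x 60 mm, standing on the other front corner of the jig's base plate. Origin: centre of its underside.
- hammer: Bystander: hammer with a wooden handle, 300 mm long, lying on the bench to the left. Origin: underside.
- screwdriver: Bystander: screwdriver with a red handle, 200 mm long, lying on the bench to the right. Origin: underside.
- jar: Bystander: glass jar with a steel lid, 70 mm across, 90 mm tall, on the bench beyond the jig. Origin: centre of its underside.
- can: Bystander: paint can, 84 mm across, 100 mm tall, on the bench beyond the jig. Origin: centre of its underside.
Things that resemble listed ones, but are neither listed nor needed, are in the scene too. What is shaped like the board but green or purple is not meant.

How it is judged (in metres and radians):
At the end, for the whole second after the job is handed in: The board lies flat and still on the jig, its long edge parallel to the fence within 1.7 degrees and within 3 mm of it (at mid length), and its end within 3 mm of the red stop (x of board in the frame of jig above 0.0545 m and angle between the y axis of board and the y axis of jig, either way round below 0.03 rad and y of board in the frame of red_stop between -0.113 and 0.113 m and z of board in the frame of jig between 0.009 and 0.015 m and angle between board's own z axis and vertical below 0.03 rad and linear speed of board below 0.005 m/s); the robot touches nothing.
It fails at once if the board is lifted more than 10 mm or tipped more than 7 degrees (z of board in the frame of jig above 0.022 m or angle between board's own z axis and vertical above 0.12 rad).
It fails at once if the board is shot along faster than 0.5 m/s or squeezed by the fingers with more than 60 N (linear speed of board above 0.5 m/s or contact force between the fingers and board above 60 N).
It fails at once if a bystander is moved more than 20 mm (distance of any of glue, tape, hammer, screwdriver, jar, can from where it was at the start of the episode above 0.02 m).
It also fails if it takes over 54 s, if anything falls off the work surface, if the arm or the gripper's body presses on something with over 40 N, if the wrist force passes 120 N, or if a joint passes its speed limit or range.

## Working session

There is one attempt and no reset: what is moved stays moved. The work goes in short steps, Python scripts to look and compute and a shell command to move; the robot and the scene stay as the last step left them, time stands still between calls to the robot, and variables do not carry over. Pictures are saved under pics/ and viewed, at most 10 in all, crops included, and the job is handed in when it is done.

```bash
mkdir -p pics
cat > h.py <<'E'
import numpy as np, cv2
from bench import sense, snapshot, hand_in, trace, place_of
def dist(K,k1): return np.array([k1,0,0,0,0],float)
def ray(p,uv,z):
    K=np.array(p["intrinsics"],float);R=np.array(p["R"]);t=np.array(p["t"])
    n=cv2.undistortPoints(np.array(uv,float).reshape(-1,1,2),K,dist(K,p["k1"])).reshape(-1,2)
    d=np.c_[n,np.ones(len(n))]@R; c=-R.T@t
    return c+d*((z-c[2])/d[:,2])[:,None]
def proj(p,X):
    K=np.array(p["intrinsics"],float)
    return cv2.projectPoints(np.array(X,float).reshape(-1,3),cv2.Rodrigues(np.array(p["R"]))[0],np.array(p["t"],float),K,dist(K,p["k1"]))[0].reshape(-1,2)
E
python3 - <<'E'
from h import *
s=sense();print(s["time"],s["tool_pos"],s["tcp_rot"],s["finger_gap"])
for c in ["top","scene"]:
    p=snapshot(c);cv2.imwrite(f"pics/{c}0.png",p["image"][:,:,::-1])
    print(c,-np.array(p["R"]).T@p["t"])
    for n in ["jig","board","red_stop","black_block","glue","tape"]:
        print(n,[(np.round(d["location"]).tolist(),round(d["conf"],2)) for d in place_of(p,n)][:3])
    for n in ["board"]:
        for d in trace(p,n)[:3]:
            m=d["pixels"].astype(np.uint8);r=cv2.minAreaRect(cv2.findNonZero(m))
            bx=cv2.boxPoints(r);print(d["conf"],m.sum(),bx.round().tolist(),ray(p,bx,31).round().tolist())
E
```

```text
0.0 [ 171.36166226 -574.43874557  247.21763887] [-1.79890785e+02 -1.01054511e-02  1.66036538e+01] 85.28771720338035
top [ 418.17202797  -25.37847404 1473.05843705]
jig [([796.0, 80.0, 1.0], 0.67), ([539.0, 72.0, 0.0], 0.56)]
board [([458.0, -365.0, -2.0], 0.89), ([544.0, 68.0, 9.0], 0.8), ([238.0, -277.0, 1.0], 0.72)]
red_stop [([558.0, -204.0, 8.0], 0.79)]
black_block [([648.0, 306.0, 12.0], 0.87)]
glue [([503.0, 337.0, 11.0], 0.67)]
tape [([410.0, -167.0, 12.0], 0.53)]
0.93 1534 [[331.0, 302.0], [336.0, 274.0], [390.0, 283.0], [385.0, 312.0]] [[205.0, -173.0, 31.0], [299.0, -191.0, 31.0], [268.0, -371.0, 31.0], [174.0, -352.0, 31.0]]
0.91 1535 [[170.0, 275.0], [218.0, 248.0], [232.0, 273.0], [185.0, 300.0]] [[296.0, 369.0, 31.0], [387.0, 209.0, 31.0], [302.0, 160.0, 31.0], [212.0, 320.0, 31.0]]
0.59 1362 [[233.0, 209.0], [239.0, 183.0], [290.0, 194.0], [284.0, 221.0]] [[518.0, 161.0, 31.0], [609.0, 141.0, 31.0], [569.0, -34.0, 31.0], [478.0, -13.0, 31.0]]
scene [1400.9454376  -852.80576688  943.03596382]
jig [([537.0, 73.0, 2.0], 0.59)]
board [([548.0, 61.0, 13.0], 0.94), ([236.0, -276.0, -0.0], 0.93), ([457.0, -366.0, 1.0], 0.93)]
red_stop [([556.0, -201.0, 10.0], 0.8)]
black_block [([796.0, -108.0, 4.0], 0.71), ([793.0, 87.0, -4.0], 0.61), ([650.0, 306.0, 15.0], 0.52)]
glue [([506.0, 341.0, 15.0], 0.62)]
tape [([414.0, -161.0, 8.0], 0.66)]
0.83 2068 [[128.0, 239.0], [165.0, 221.0], [189.0, 271.0], [152.0, 289.0]] [[374.0, -399.0, 31.0], [377.0, -286.0, 31.0], [580.0, -354.0, 31.0], [569.0, -452.0, 31.0]]
0.81 1519 [[105.0, 202.0], [170.0, 180.0], [178.0, 203.0], [114.0, 226.0]] [[190.0, -361.0, 31.0], [218.0, -163.0, 31.0], [333.0, -213.0, 31.0], [300.0, -398.0, 31.0]]
0.72 1542 [[263.0, 197.0], [325.0, 176.0], [334.0, 201.0], [272.0, 223.0]] [[477.0, -16.0, 31.0], [525.0, 202.0, 31.0], [632.0, 122.0, 31.0], [581.0, -78.0, 31.0]]
```

View pics/top0.png

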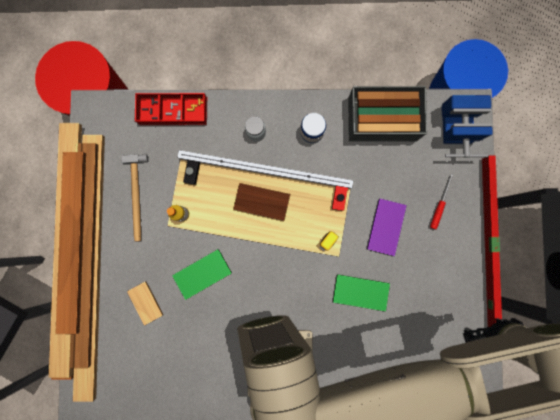

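View pics/scene0.png

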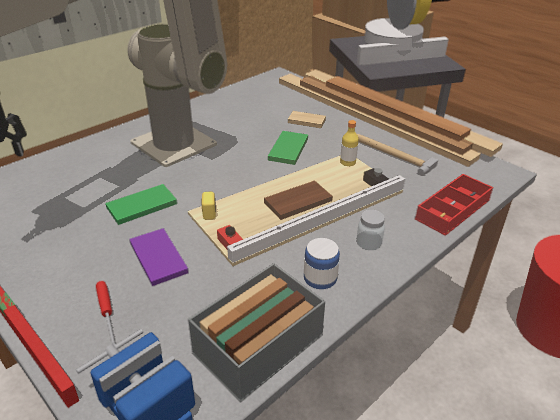

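Both views show the dark board at top (262,202), the red stop at the right end (340,198), the black block at the left (191,172), glue at (176,213) and tape at (329,240). The network's green, purple and bench hits are look-alikes. Next I'll fit the jig and board outlines in both pictures.

```bash
cat >> h.py <<'E'
from scipy.optimize import minimize
def rect(x0,x1,y0,y1,z): return [[x0,y0,z],[x1,y0,z],[x1,y1,z],[x0,y1,z]]
def pts(polys,n=60):
    o=[]
    for q in polys:
        q=np.array(q,float)
        for a,b in zip(q,np.roll(q,-1,0)): o.append(a+(b-a)*np.linspace(.03,.97,n)[:,None])
    return np.vstack(o)
def place(P,q):
    c,s=np.cos(q[2]),np.sin(q[2]); return np.c_[q[0]+c*P[:,0]-s*P[:,1],q[1]+s*P[:,0]+c*P[:,1],P[:,2]]
def fit(pics,P,q0,w=(8,8,.06)):
    best=None
    E=[]
    for p in pics:
        g=cv2.GaussianBlur(p["image"],(0,0),1.0).astype(np.float32)
        m=np.hypot(cv2.Sobel(g,-1,1,0),cv2.Sobel(g,-1,0,1)).max(2); E.append((p,np.sqrt(m)))
    def f(q):
        c=0
        for p,m in E:
            uv=proj(p,place(P,q)).astype(np.float32)
            c-=cv2.remap(m,uv[:,:1],uv[:,1:],cv2.INTER_LINEAR).mean()
        return c
    rng=np.random.default_rng(0)
    for i in range(12):
        st=np.array(q0)+rng.uniform(-1,1,3)*w*(i>0)
        r=minimize(f,st,method="Nelder-Mead",options=dict(initial_simplex=st+np.array([[0,0,0],[3,0,0],[0,3,0],[0,0,.02]])))
        if best is None or r.fun<best.fun: best=r
    return best.x,best.fun
JIG=pts([rect(-130,105,-300,300,12)[:1]+rect(-130,105,-300,300,12)[3:]])
JIG=np.vstack([JIG,pts([rect(105,130,-300,300,52)])])
BOARD=pts([rect(-47.5,47.5,-90,90,31)])
def injig(j,b):
    c,s=np.cos(j[2]),np.sin(j[2]);d=np.array(b[:2])-j[:2]
    return [c*d[0]+s*d[1],-s*d[0]+c*d[1]]
E
python3 - <<'E'
from h import *
a,b=snapshot("top"),snapshot("scene")
for n,ps in [("top",[a]),("scene",[b]),("both",[a,b])]:
    j,fj=fit(ps,JIG,[538,73,-.18]); q,fq=fit(ps,BOARD,[546,65,-.22])
    print(n,j.round(3),round(fj,2),q.round(3),round(fq,2),np.round(injig(j,q),1),np.degrees(q[2]-j[2]).round(2),"red",np.round(injig(j,[557,-202.5]),1))
print(np.r_[place(BOARD,q)].shape)
im=a["image"][:,:,::-1].copy()
for P,k,c in [(JIG,j,(255,0,255)),(BOARD,q,(0,255,255))]:
    for u in proj(a,place(P,k)): cv2.circle(im,tuple(int(v) for v in u.round()),0,c,-1)
cv2.imwrite("pics/fit.png",cv2.resize(im[140:265,160:360],None,fx=4,fy=4,interpolation=0))
E
```

```text
top [ 5.38808e+02  7.19370e+01 -1.75000e-01] -14.5 [ 5.43312e+02  6.35600e+01 -2.21000e-01] -17.96 [ 5.9 -7.5] -2.62 red [  65.8 -267.1]
scene [ 5.37747e+02  7.11270e+01 -1.73000e-01] -12.99 [ 5.44326e+02  6.26470e+01 -2.21000e-01] -13.76 [ 7.9 -7.2] -2.78 red [  66.  -266.3]
both [ 5.38352e+02  7.13200e+01 -1.74000e-01] -27.42 [ 5.43723e+02  6.32190e+01 -2.21000e-01] -31.64 [ 6.7 -7.1] -2.73 red [  65.7 -266.5]
(240, 3)
```

View pics/fit.png

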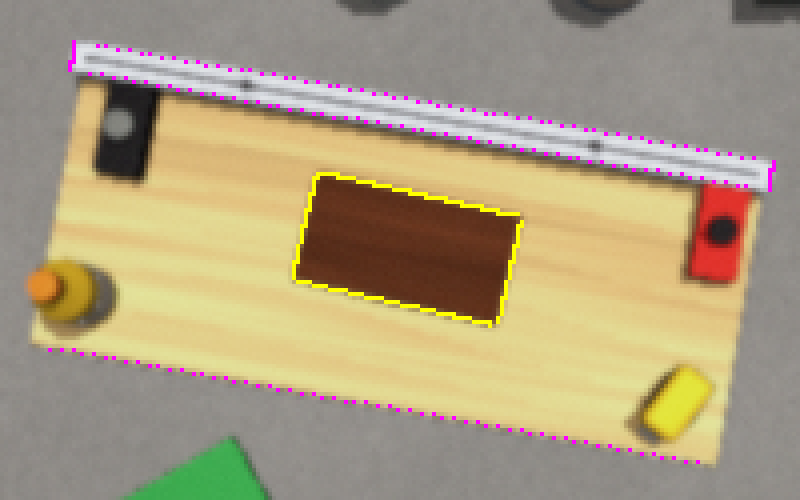

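Overlay matches well: jig at (538, 71), yaw about -10°; board at jig (7,-7), tilted -2.7°; goal about (57.5,-156.5). Going above the board's left end first.

```bash
python3 -m handwheel '[[0.18,2.49,-2.56,0,0,0,0],[0.18,2.49,-2.56,0,0,0,0],[0.18,2.49,-2.56,0,0,0,0],[0.18,2.49,-2.56,0,0,0,0],[0.18,2.49,-2.56,0,0,0,0],[0.18,2.49,-2.56,0,0,0,0],[0.18,2.49,-2.56,0,0,0,0],[0.18,2.49,-2.56,0,0,0,0],[0.18,2.49,-2.56,0,0,0,0],[0.18,2.49,-2.56,0,0,0,0],[0.18,2.49,-2.56,0,0,0,0],[0.18,2.49,-2.56,0,0,0,0]]' 20
python3 -m handwheel '[[0.18,2.49,-2.56,0,0,0,0],[0.18,2.49,-2.56,0,0,0,0],[0.18,2.49,-2.56,0,0,0,0],[0.18,2.49,-2.56,0,0,0,0],[0.18,2.49,-2.56,0,0,0,0],[0.18,2.49,-2.56,0,0,0,0],[0.18,2.49,-2.56,0,0,0,0],[0.18,2.49,-2.56,0,0,0,0],[0.18,2.49,-2.56,0,0,0,0],[0.18,2.49,-2.56,0,0,0,0],[0.18,2.49,-2.56,0,0,0,0],[0.18,2.49,-2.56,0,0,0,0]]'
python3 -m handwheel '[[0.18,0,0,0,0,0,-0.1107],[0.18,0,0,0,0,0,-0.1107],[0.18,0,0,0,0,0,-0.1107],[0.18,0,0,0,0,0,-0.1107],[0.18,0,0,0,0,0,-0.1107],[0.18,0,0,0,0,0,-0.1107],[0.18,0,0,0,0,0,-0.1107],[0.18,0,0,0,0,0,-0.1107],[0.18,0,0,0,0,0,-0.1107],[0.18,0,0,0,0,0,-0.1107],[0.18,0,0,0,0,0,0],[0.18,0,0,0,0,0,0]]'
```

```text
time: 1.9
tool_pos: [370.5, -193.6, 248.6]
tcp_rot: [180.0, -0.0, 16.6]
ft_force: [0.5, 0.3, 0.8]
finger_gap: 50.3
grip_force: 0.0
time: 2.9
tool_pos: [569.1, 186.4, 248.3]
tcp_rot: [180.0, -0.0, 16.6]
ft_force: [1.2, -1.3, 0.6]
finger_gap: 50.7
grip_force: 0.0
time: 3.9
tool_pos: [568.6, 184.6, 248.3]
tcp_rot: [180.0, 0.0, 79.8]
ft_force: [-1.0, -0.2, -0.4]
finger_gap: 50.5
grip_force: 0.0
```

```bash
python3 -m handwheel '[[0.18,0,0,3,0,0,0],[0.18,0,0,3,0,0,0],[0.18,0,0,3,0,0,0],[0.18,0,0,3,0,0,0],[0.18,0,0,3,0,0,0],[0.18,0,0,3,0,0,0],[0.18,0,0,1,0,0,0],[0.18,0,0,1,0,0,0],[0.18,0,0,0.5,0,0,0],[0.18,0,0,0.5,0,0,0],[0.18,0,0,0.3,0,0,0],[0.18,0,0,0,0,0,0]]'
python3 - <<'E'
from h import *
b=snapshot("scene")
cv2.imwrite("pics/s1.png",cv2.resize(b["image"][100:270,180:410,::-1],None,fx=3.4,fy=3.4,interpolation=cv2.INTER_CUBIC))
E
```

```text
time: 4.9
tool_pos: [569.3, 184.8, 36.1]
tcp_rot: [179.9, -0.0, 80.0]
ft_force: [-0.3, -0.6, -0.1]
finger_gap: 50.2
grip_force: 0.0
```

View pics/s1.png

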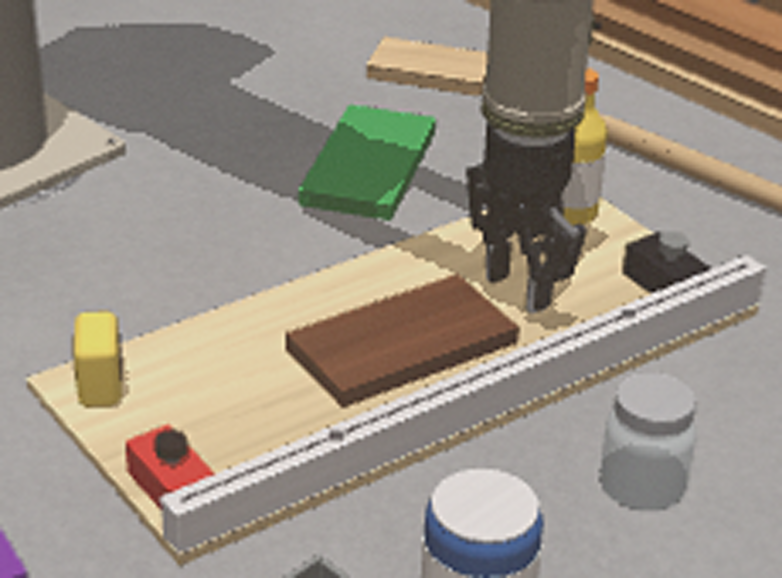

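Hand is correctly behind the left end (crop (520,290)), between board and glue, tips just above the plate. Pushing towards the red stop.

```bash
python3 -m handwheel '[[0.18,0,0,0.3,0,0,0],[0.18,-0.4,0,0,0,0,0],[0.18,-0.4,0,0,0,0,0],[0.18,-0.4,0,0,0,0,0],[0.18,-0.4,0,0,0,0,0],[0.18,-0.4,0,0,0,0,0],[0.18,-0.4,0,0,0,0,0],[0.18,-0.4,0,0,0,0,0],[0.18,-0.4,0,0,0,0,0],[0.18,-0.4,0,0,0,0,0],[0.18,-0.4,0,0,0,0,0],[0.18,-0.4,0,0,0,0,0]]'
python3 -m handwheel '[[0.18,-0.5,0,0,0,0,0],[0.18,-0.5,0,0,0,0,0],[0.18,-0.5,0,0,0,0,0],[0.18,-0.5,0,0,0,0,0],[0.18,-0.5,0,0,0,0,0],[0.18,-0.5,0,0,0,0,0],[0.18,-0.5,0,0,0,0,0],[0.18,-0.5,0,0,0,0,0],[0.18,-0.5,0,0,0,0,0],[0.18,-0.5,0,0,0,0,0],[0.18,-0.5,0,0,0,0,0],[0.18,0,0,0,0,0,0]]'
cat > look.py <<'E'
from h import *
import sys
j=np.array([538.352,71.32,-.174]); s=sense(); t=s["tool_pos"]
tj=np.array(injig(j,t)); off=np.array([float(v) for v in sys.argv[2:4]])
b=snapshot("scene"); a=snapshot("top"); g=tj+off
c=np.r_[place(np.array([[g[0],g[1],0]]),j)[0,:2],j[2]]
print("tcp in jig",tj.round(1),"z",np.round(t[2],1))
for n,ps in [("scene",[b]),("top",[a]),("both",[a,b])]:
    q,f=fit(ps,BOARD,c,(6,6,.04)); print(n,np.round(injig(j,q),1),np.degrees(q[2]-j[2]).round(2),round(f,1))
cv2.imwrite(sys.argv[1],cv2.resize(b["image"][100:270,180:410,::-1],None,fx=3.4,fy=3.4,interpolation=cv2.INTER_CUBIC))
E
python3 look.py pics/s2.png -3 -101
```

```text
time: 5.95
tool_pos: [561.0, 140.9, 32.4]
tcp_rot: [180.0, -0.0, 80.0]
ft_force: [0.4, 1.0, 0.2]
finger_gap: 50.2
grip_force: 0.9
time: 6.95
tool_pos: [551.2, 85.9, 32.2]
tcp_rot: [-180.0, 0.0, 80.0]
ft_force: [0.3, 0.2, 0.6]
finger_gap: 50.1
grip_force: 0.0
tcp in jig [10.1 16.6] z 32.2
scene [ 12.2 -94.1] -0.2 -12.8
top [ 10.5 -83.7] 0.5 -14.9
both [ 11.2 -84.1] 0.04 -27.2
```

View pics/s2.png

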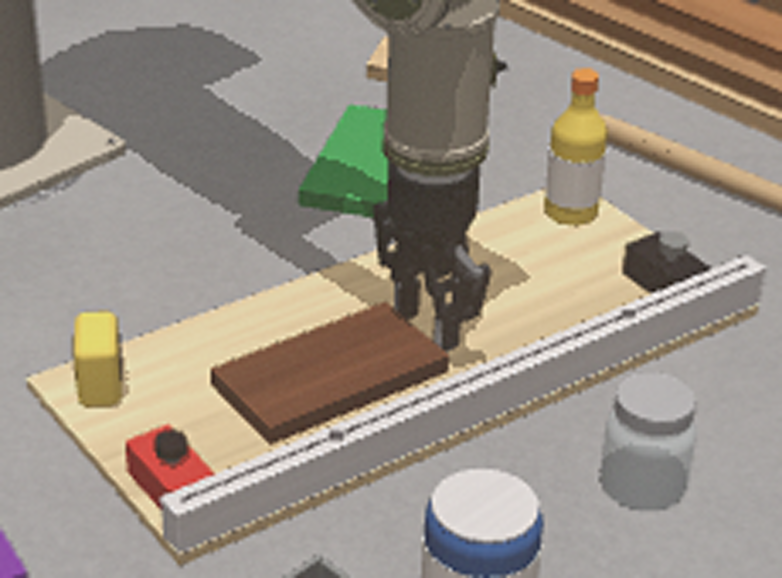

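The board slides squarely ahead of the fingers, now at jig (12,-84); continuing to just short of the stop.

```bash
python3 -m handwheel '[[0.18,-0.6,0,0,0,0,0],[0.18,-0.6,0,0,0,0,0],[0.18,-0.6,0,0,0,0,0],[0.18,-0.6,0,0,0,0,0],[0.18,-0.6,0,0,0,0,0],[0.18,-0.6,0,0,0,0,0],[0.18,-0.6,0,0,0,0,0],[0.18,-0.6,0,0,0,0,0],[0.18,-0.6,0,0,0,0,0],[0.18,-0.6,0,0,0,0,0],[0.18,-0.4,0,0,0,0,0],[0.18,-0.3,0,0,0,0,0]]'
python3 -m handwheel '[[0.18,0.5,0,0,0,0,0],[0.18,1,0,0,0,0,0],[0.18,1,0,0,0,0,0],[0.18,1,0,0,0,0,0],[0.18,0,0,-3,0,0,0],[0.18,0,0,-3,0,0,0],[0.18,0,0,-3,0,0,0],[0.18,-0.2,0,0,0,0,0]]'
python3 look.py pics/s3.png 0 -136
```

```text
time: 8.05
tool_pos: [539.7, 20.4, 32.3]
tcp_rot: [-180.0, 0.0, 80.0]
ft_force: [0.6, 1.3, -1.4]
finger_gap: 50.6
grip_force: 0.6
time: 8.72
tool_pos: [549.9, 55.4, 129.5]
tcp_rot: [179.4, -0.1, 80.1]
ft_force: [1.0, -0.5, 1.1]
finger_gap: 50.6
grip_force: 0.0
tcp in jig [ 14.1 -13.7] z 129.5
scene [  12.  -152.2] -0.21 -14.3
top [  11.5 -156.8] -0.97 -14.8
both [  11.7 -153.6] -0.86 -28.6
```

```bash
python3 -m handwheel '[[0.5,-2.76,-1.6,0,0,0,0],[0.5,-2.76,-1.6,0,0,0,0],[0.5,-2.76,-1.6,0,0,0,0],[0.5,-2.76,-1.6,0,0,0,0],[0.5,-2.76,-1.6,0,0,0,0],[0.5,0,0,0,0,0,0.1208],[0.5,0,0,0,0,0,0.1208],[0.5,0,0,0,0,0,0.1208],[0.5,0,0,0,0,0,0.1208],[0.5,0,0,0,0,0,0.1208],[0.5,0,0,0,0,0,0.1208],[0.5,0,0,0,0,0,0.1208]]'
python3 -m handwheel '[[0.5,0,0,0,0,0,0.1208],[0.5,0,0,0,0,0,0.1208],[0.5,0,0,0,0,0,0.1208],[0.5,0,0,0,0,0,0.1208],[0.5,0,0,0,0,0,0.1208],[0.5,0,0,0,0,0,0.1208],[0.5,0,0,0,0,0,0],[0.5,0,0,0,0,0,0]]'
python3 look.py pics/s4.png 78 0
```

```text
time: 9.82
tool_pos: [442.0, -67.6, 120.6]
tcp_rot: [-179.9, 0.1, 31.3]
ft_force: [0.2, 0.3, 0.9]
finger_gap: 63.8
grip_force: 0.0
time: 10.48
tool_pos: [442.2, -67.8, 121.1]
tcp_rot: [-180.0, 0.1, -9.7]
ft_force: [0.5, 0.0, -0.7]
finger_gap: 64.1
grip_force: 0.0
tcp in jig [ -70.6 -153.7] z 121.1
scene [  12.1 -152.3] -0.34 -14.3
top [  11.7 -150.3] -0.98 -13.4
both [  12.1 -151.6] -0.21 -27.5
```

View pics/s4.png

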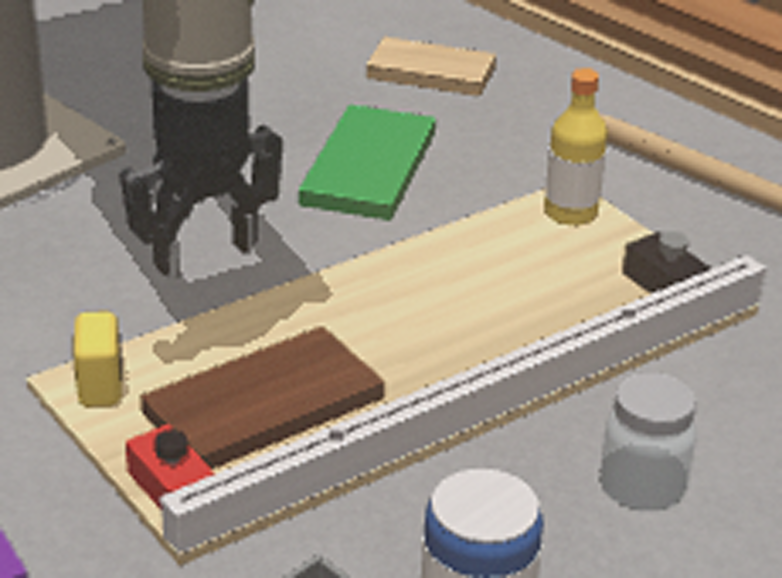

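Board sits parallel, its end just short of the red stop (crop (165,440)); the open hand is behind the long edge, clear of the tape. Lowering and pushing to the fence.

```bash
python3 -m handwheel '[[0.5,0,-0.8,0,0,0,0],[0.5,0,0,2.5,0,0,0],[0.5,0,0,2.5,0,0,0],[0.5,0,0,2,0,0,0],[0.5,0,0,1,0,0,0],[0.5,0,0,0.5,0,0,0],[0.5,0,0,0.3,0,0,0],[0.5,0.5,0,0,0,0,0],[0.5,0.5,0,0,0,0,0],[0.5,0.5,0,0,0,0,0],[0.5,0.3,0,0,0,0,0],[0.5,0.3,0,0,0,0,0]]'
python3 -m handwheel '[[0.5,0.3,0,0,0,0,0],[0.5,0.4,0,0,0,0,0],[0.5,0.4,0,0,0,0,0],[0.5,0.4,0,0,0,0,0],[0.5,0.4,0,0,0,0,0],[0.5,0.4,0,0,0,0,0],[0.5,0.4,0,0,0,0,0],[0.5,0.4,0,0,0,0,0],[0.5,0.4,0,0,0,0,0],[0.5,0.4,0,0,0,0,0],[0.5,0.3,0,0,0,0,0],[0.5,0,0,0,0,0,0]]'
python3 look.py pics/s5.png 58.5 -6
```

```text
time: 11.58
tool_pos: [466.2, -64.5, 35.1]
tcp_rot: [180.0, -0.1, -9.9]
ft_force: [-0.1, 0.5, -0.8]
finger_gap: 64.5
grip_force: 0.0
time: 12.58
tool_pos: [507.2, -71.7, 34.4]
tcp_rot: [180.0, -0.1, -9.9]
ft_force: [0.2, 0.3, -0.5]
finger_gap: 64.4
grip_force: 0.0
tcp in jig [  -6.  -146.2] z 34.4
scene [  51.9 -151.8] -0.06 -13.1
top [  59.2 -159.8] -0.19 -13.6
both [  59.7 -150.5] -0.31 -25.3
```

```bash
python3 -m handwheel '[[0.5,0.15,0,0,0,0,0],[0.5,0.15,0,0,0,0,0],[0.5,0.1,0,0,0,0,0],[0.5,0,0,0,0,0,0]]'
python3 -m handwheel '[[0.5,0.1,0,0,0,0,0],[0.5,0,0,0,0,0,0]]'
python3 -m handwheel '[[0.5,0.1,0,0,0,0,0],[0.5,0,0,0,0,0,0]]'
```

```text
time: 13.02
tool_pos: [510.3, -72.2, 34.3]
tcp_rot: [-180.0, 0.0, -9.9]
ft_force: [0.2, -0.2, 0.8]
finger_gap: 63.9
grip_force: 0.5
time: 13.18
tool_pos: [511.3, -72.4, 34.3]
tcp_rot: [180.0, -0.0, -9.9]
ft_force: [-1.1, -1.4, -0.5]
finger_gap: 63.8
grip_force: 0.7
time: 13.35
tool_pos: [512.3, -72.6, 34.3]
tcp_rot: [-180.0, -0.0, -9.9]
ft_force: [-0.7, -0.1, 0.8]
finger_gap: 64.1
grip_force: 0.5
```

```bash
python3 -m handwheel '[[0.5,0.1,0,0,0,0,0],[0.5,0,0,0,0,0,0]]'
python3 -m handwheel '[[0.5,0.1,0,0,0,0,0],[0.5,0,0,0,0,0,0]]'
```

```text
time: 13.52
tool_pos: [512.5, -72.5, 34.1]
tcp_rot: [-180.0, 0.1, -9.9]
ft_force: [-5.9, 1.8, 3.9]
finger_gap: 64.0
grip_force: 2.9
time: 13.68
tool_pos: [512.6, -72.5, 33.9]
tcp_rot: [-180.0, 0.2, -9.9]
ft_force: [-10.0, 1.7, 7.5]
finger_gap: 64.0
grip_force: 5.1
```

Fence felt (10 N, standing still). Now around to the end for the final nudge to the stop.

```bash
python3 -m handwheel '[[0.5,-0.5,0,0,0,0,0],[0.5,-1.5,0,0,0,0,0],[0.5,-1.5,0,0,0,0,0],[0,0,0,-3,0,0,0],[0,0,0,-3,0,0,0],[0,0,0,-3,0,0,0],[0,1.68,-2.3,0,0,0,0],[0,1.68,-2.3,0,0,0,0],[0,1.68,-2.3,0,0,0,0],[0,1.68,-2.3,0,0,0,0],[0,1.68,-2.3,0,0,0,0],[0,0,0,0,0,0,0]]'
python3 -m handwheel '[[0,0,0,0,0,0,-0.1208],[0,0,0,0,0,0,-0.1208],[0,0,0,0,0,0,-0.1208],[0,0,0,0,0,0,-0.1208],[0,0,0,0,0,0,-0.1208],[0,0,0,0,0,0,-0.1208],[0,0,0,0,0,0,-0.1208],[0,0,0,0,0,0,-0.1208],[0,0,0,0,0,0,-0.1208],[0,0,0,0,0,0,-0.1208],[0,0,0,0,0,0,-0.1208],[0,0,0,0,0,0,-0.1208]]'
python3 -m handwheel '[[0,0,0,0,0,0,-0.1208],[0,0,0,0,0,0,0],[0,0,0,0,0,0,0]]'
python3 look.py pics/s6.png 4 -120
```

```text
time: 14.68
tool_pos: [585.4, 35.2, 124.7]
tcp_rot: [-179.9, -0.2, -9.8]
ft_force: [0.8, -0.0, 0.4]
finger_gap: 42.7
grip_force: 0.0
time: 15.68
tool_pos: [582.4, 31.6, 124.4]
tcp_rot: [179.9, -0.0, 73.4]
ft_force: [-0.5, -0.8, -0.6]
finger_gap: 42.6
grip_force: 0.0
time: 15.93
tool_pos: [582.4, 31.7, 124.4]
tcp_rot: [180.0, -0.0, 79.8]
ft_force: [0.2, -0.2, -0.7]
finger_gap: 42.8
grip_force: 0.0
tcp in jig [ 50.2 -31.4] z 124.4
scene [  60.5 -151.2] 0.14 -14.5
top [  57.  -158.3] 1.9 -15.3
both [  59.1 -153.2] -1.12 -28.7
```

View pics/s6.png

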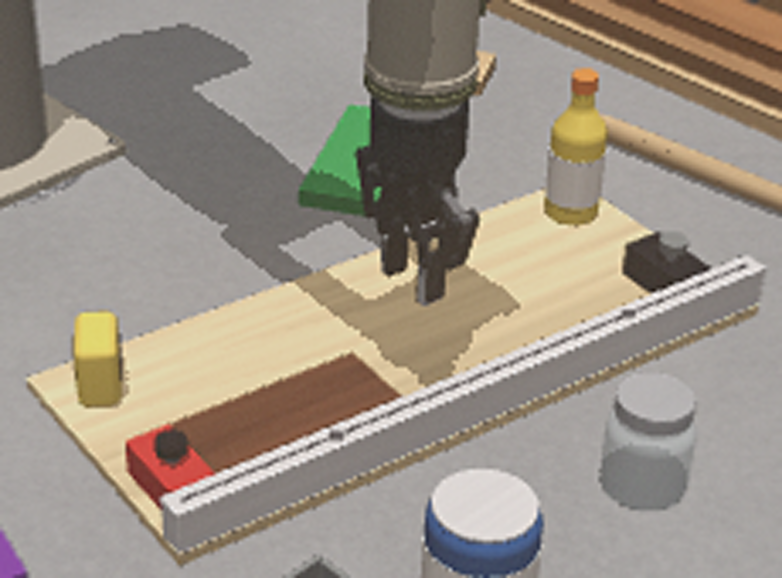

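Board lies along the fence with a small gap possible at the stop; hand is above its free end. Lower and nudge.

```bash
python3 -m handwheel '[[0,0,0.4,0,0,0,0],[0,0,0,3,0,0,0],[0,0,0,3,0,0,0],[0,0,0,2,0,0,0],[0,0,0,0.7,0,0,0],[0,0,0,0.4,0,0,0],[0,-0.4,0,0,0,0,0],[0,-0.4,0,0,0,0,0],[0,-0.4,0,0,0,0,0],[0,-0.3,0,0,0,0,0],[0,-0.3,0,0,0,0,0],[0,-0.2,0,0,0,0,0]]'
python3 -m handwheel '[[0,-0.1,0,0,0,0,0],[0,0,0,0,0,0,0]]'
python3 -m handwheel '[[0,-0.1,0,0,0,0,0],[0,0,0,0,0,0,0]]'
python3 -m handwheel '[[0,-0.1,0,0,0,0,0],[0,0,0,0,0,0,0]]'
```

```text
time: 17.03
tool_pos: [583.4, 11.2, 34.3]
tcp_rot: [179.9, -0.0, 80.0]
ft_force: [0.1, 2.3, 2.4]
finger_gap: 42.9
grip_force: 1.3
time: 17.2
tool_pos: [583.0, 10.4, 33.8]
tcp_rot: [179.9, -0.0, 80.0]
ft_force: [0.7, 0.6, -0.4]
finger_gap: 43.1
grip_force: 0.3
time: 17.37
tool_pos: [582.6, 9.7, 33.5]
tcp_rot: [180.0, -0.0, 80.0]
ft_force: [0.9, 1.6, 0.3]
finger_gap: 42.8
grip_force: 0.9
time: 17.53
tool_pos: [582.3, 8.7, 33.3]
tcp_rot: [180.0, -0.0, 80.0]
ft_force: [0.5, 3.3, 0.6]
finger_gap: 42.7
grip_force: 1.1
```

```bash
python3 -m handwheel '[[0,-0.1,0,0,0,0,0],[0,0,0,0,0,0,0]]'
python3 -m handwheel '[[0,-0.1,0,0,0,0,0],[0,0,0,0,0,0,0]]'
python3 -m handwheel '[[0,-0.1,0,0,0,0,0],[0,0,0,0,0,0,0]]'
```

```text
time: 17.7
tool_pos: [582.1, 7.6, 33.3]
tcp_rot: [-180.0, -0.0, 80.0]
ft_force: [0.7, 1.6, 1.8]
finger_gap: 42.9
grip_force: 1.2
time: 17.87
tool_pos: [581.9, 6.8, 33.3]
tcp_rot: [-180.0, -0.0, 80.0]
ft_force: [1.8, 3.9, 1.5]
finger_gap: 42.8
grip_force: 2.0
time: 18.03
tool_pos: [582.0, 6.7, 33.3]
tcp_rot: [180.0, -0.1, 80.0]
ft_force: [1.7, 7.9, 1.0]
finger_gap: 42.9
grip_force: 4.3
```

Stop felt at 8 N, matching the expected position. I'll re-seat the long edge against the fence as a check.

```bash
python3 -m handwheel '[[0,0.5,0,0,0,0,0],[0,1,0,0,0,0,0],[0,1.5,0,0,0,0,0],[0,0,0,-3,0,0,0],[0,0,0,-3,0,0,0],[0.5,0,0,-3,0,0,0],[0.5,-2.48,-1.48,0,0,0,0],[0.5,-2.48,-1.48,0,0,0,0],[0.5,-2.48,-1.48,0,0,0,0],[0.5,-2.48,-1.48,0,0,0,0],[0.5,-2.48,-1.48,0,0,0,0],[0.5,0,0,0,0,0,0]]'
python3 -m handwheel '[[0.5,0,0,0,0,0,0.1208],[0.5,0,0,0,0,0,0.1208],[0.5,0,0,0,0,0,0.1208],[0.5,0,0,0,0,0,0.1208],[0.5,0,0,0,0,0,0.1208],[0.5,0,0,0,0,0,0.1208],[0.5,0,0,0,0,0,0.1208],[0.5,0,0,0,0,0,0.1208],[0.5,0,0,0,0,0,0.1208],[0.5,0,0,0,0,0,0.1208],[0.5,0,0,0,0,0,0.1208],[0.5,0,0,0,0,0,0.1208]]'
python3 -m handwheel '[[0.5,0,0,0,0,0,0.1208],[0.5,0,0,0,0,0,0],[0.5,0,0,0,0,0,0]]'
python3 look.py pics/s7.png 77 -6
```

```text
time: 19.03
tool_pos: [489.6, -76.8, 122.5]
tcp_rot: [-179.8, 0.1, 79.9]
ft_force: [-0.1, -1.0, 0.7]
finger_gap: 63.9
grip_force: 0.0
time: 20.03
tool_pos: [492.6, -73.7, 123.0]
tcp_rot: [180.0, 0.0, -3.4]
ft_force: [-1.2, 0.1, 0.4]
finger_gap: 64.2
grip_force: 0.0
time: 20.28
tool_pos: [492.6, -73.8, 123.1]
tcp_rot: [180.0, 0.0, -9.7]
ft_force: [-0.3, 0.3, 0.2]
finger_gap: 63.9
grip_force: 0.0
tcp in jig [ -19.9 -150.8] z 123.1
scene [  60.3 -158. ] -0.16 -13.9
top [  59.  -153.6] -1.32 -13.3
both [  59.9 -154.5] -0.42 -26.7
```

View pics/s7.png

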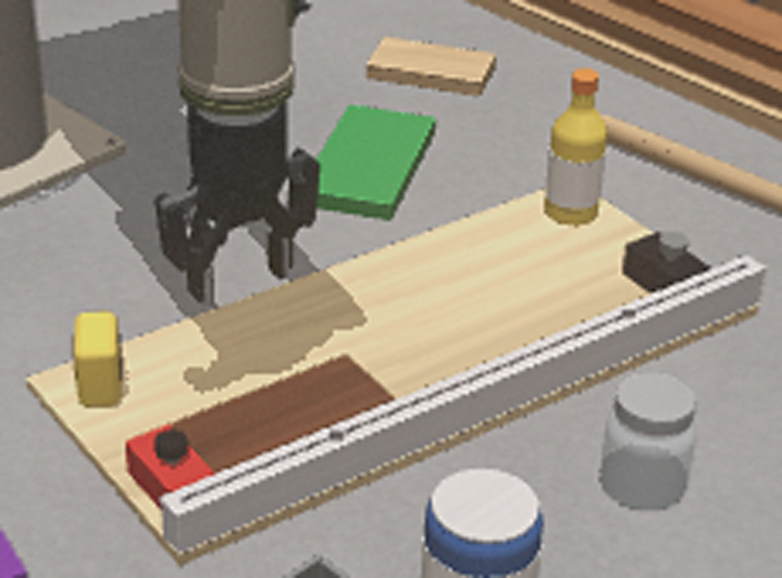

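Board is tucked against fence and stop (crop (165,440)–(390,400)). Light confirming press on the long edge.

```bash
python3 -m handwheel '[[0.5,0,0,3,0,0,0],[0.5,0,0,3,0,0,0],[0.5,0,0,2,0,0,0],[0.5,0,0,0.6,0,0,0],[0.5,0,0,0.3,0,0,0],[0.5,0.4,0,0,0,0,0],[0.5,0.4,0,0,0,0,0],[0.5,0.4,0,0,0,0,0],[0.5,0.3,0,0,0,0,0],[0.5,0.2,0,0,0,0,0],[0.5,0,0,0,0,0,0]]'
python3 -m handwheel '[[0.5,0.1,0,0,0,0,0],[0.5,0,0,0,0,0,0]]'
python3 -m handwheel '[[0.5,0.1,0,0,0,0,0],[0.5,0,0,0,0,0,0]]'
python3 -m handwheel '[[0.5,0.1,0,0,0,0,0],[0.5,0,0,0,0,0,0]]'
```

```text
time: 21.3
tool_pos: [510.4, -77.3, 35.1]
tcp_rot: [180.0, -0.1, -9.9]
ft_force: [-0.3, 0.2, -0.6]
finger_gap: 64.0
grip_force: 0.0
time: 21.47
tool_pos: [510.4, -77.3, 34.4]
tcp_rot: [180.0, -0.0, -9.9]
ft_force: [-0.6, -0.6, 0.6]
finger_gap: 64.2
grip_force: 0.0
time: 21.63
tool_pos: [511.2, -77.4, 34.2]
tcp_rot: [-180.0, 0.0, -9.9]
ft_force: [-0.0, 0.4, -0.8]
finger_gap: 64.1
grip_force: 0.0
time: 21.8
tool_pos: [511.6, -77.4, 34.1]
tcp_rot: [-180.0, 0.1, -9.9]
ft_force: [-4.6, 1.9, 2.8]
finger_gap: 64.4
grip_force: 2.2
```

```bash
python3 -m handwheel '[[0.5,0.1,0,0,0,0,0],[0.5,0,0,0,0,0,0]]'
python3 -m handwheel '[[0.5,-0.5,0,0,0,0,0],[0.5,-1,0,0,0,0,0],[0.5,-1,0,0,0,0,0],[0.5,0,0,-3,0,0,0],[0.5,0,0,-3,0,0,0],[0.5,0,0,-3,0,0,0],[0.5,0,0,-3,0,0,0],[0.5,-3,0,0,0,0,0],[0.5,-3,0,0,0,0,0],[0.5,0,0,0,0,0,0],[0.5,0,0,0,0,0,0]]'
python3 look.py pics/s8.png 145 -4
```

```text
time: 21.97
tool_pos: [511.7, -77.4, 33.8]
tcp_rot: [-180.0, 0.2, -9.9]
ft_force: [-8.2, 1.7, 6.7]
finger_gap: 64.0
grip_force: 4.5
time: 22.88
tool_pos: [428.7, -62.9, 154.2]
tcp_rot: [180.0, -0.1, -10.0]
ft_force: [0.1, 0.7, 0.5]
finger_gap: 64.0
grip_force: 0.0
tcp in jig [ -84.8 -151.2] z 154.2
scene [  60.4 -158.4] -0.2 -13.9
top [  57.3 -157.1] -0.04 -17.3
both [  58.9 -157.4] -0.02 -30.7
```

View pics/s8.png

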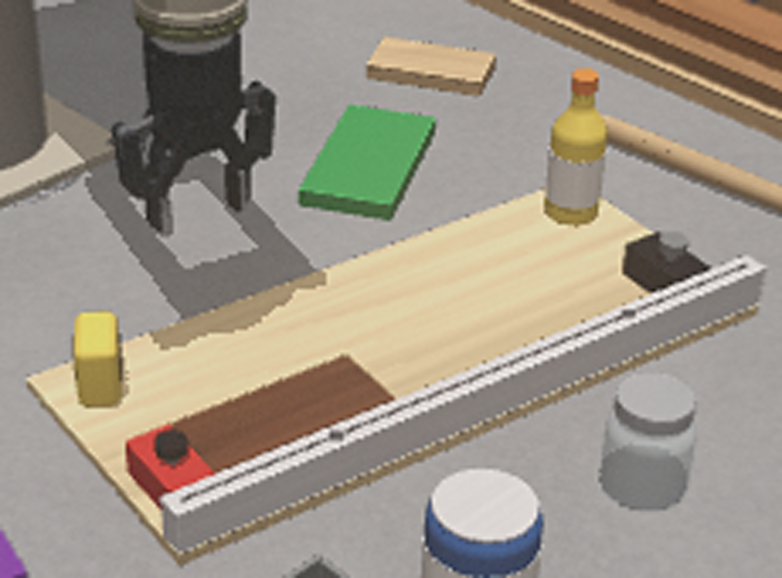

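The board is flush to the fence and butts against the red stop (fit (57–59,-157), 0°). The hand is clear and the bystanders haven't moved.

```bash
python3 -c "from bench import hand_in;print(hand_in())"
```

```text
the job is handed in; nothing more can be done
None
```

The job is handed in: the walnut board lies flush along the fence and butts against the red stop (force contact felt at both), the hand is clear and nothing else was disturbed; the hand-in returned no verdict.

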